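# Empty the tumbling drum and lock it port-down

## Task

The brass slugs in the small tumbling drum are deburred and the drum's port cover is already off: with the yellow-balled star handle, turn the drum until its open port faces straight down and all five slugs have dropped into the catch tray below. Swing the red-knobbed index pawl over onto the edge of the brass index plate so that it drops fully home in the notch, locking the drum in that position. Leave the tray where it stands under the drum, and do not knock the cover, the oil bottle or the brush about.

Things in the scene. Friction and masses are not known exactly. Their poses are not given: they have to be found in the camera images.
- stand: Grey steel stand of the tumbling drum, fixed to the bench. Origin: centre of the underside of its 250 x 200 x 10 mm base; local x away from the robot, y to the left along the drum's axle, z up. Axle level, 150 mm up. Bearing pedestals at y = +-68 mm (14 thick, 177 mm high). Drum between them, 110 mm long, 164 mm diameter over its blue ends. Star handle at y = +132, index plate at y = -88 mm.
- port (a point): Middle of the drum's open port (75 mm round the shell x 102 mm along the axle), on the shell, 79 mm from the axle. z axis points out through the port, away from the axle; y along the axle. At the start the port faces up within 45 degrees. The drum can be turned either way, over a full turn, and stays where it is left; turning takes 3 to 9 N at a ball of the star handle.
- star_hub (a point): Centre of the star handle's hub on the axle (hub 42 mm diameter, 26 mm long), at local y = +132, z = 150 mm of the stand; does not turn (axes as the stand's). The star handle turns the drum: four 10 mm spokes with ball ends, 90 degrees apart, in the plane through this point square to the axle. 55 mm are free from this plane to the bearing; open on the outer side.
- ball0 (a point): Centre of a yellow ball, 28 mm diameter, on a spoke's end of the star handle, 85 mm from the axle, on the port's side of the axle. Pinched from above along the axle's direction, a ball pivots between the fingers while it is led round.
- ball1 (a point): The star handle's next ball, like ball0: on the far (+x) side when the port is up.
- ball2 (a point): The star handle's ball across the axle from ball0 and the port.
- ball3 (a point): The star handle's fourth ball: on the near (-x) side when the port is up.
- notch (a point): Mouth of the only notch (14 mm wide, 11 mm deep) in the edge of the brass index plate, which turns with the drum: 58 mm radius, 10 mm thick, at y = -88 mm of the stand. Across the axle from the port. When it comes to the top under the pawl's nose, the port faces straight down (play under 2 degrees either way); the nose falls in and the drum stops hard against further turning.
- pawl (a joint): Angle of the index pawl (rad). 0: lever level, pointing to local -x across the top of the index plate, nose (11 mm, rounded, 55 mm from the pivot) home in the notch. About 0.2: nose lying on the plate's edge, where it rubs only lightly as the plate turns. Below 1.4 it falls by its own weight; above 1.6 it leans back on its stop at 2.1, as at the start.
- pawl_pivot (a point): The pawl's pivot pin, at local x = +55, y = -88, z = 208 mm of the stand, parallel to the axle.
- pawl_knob (a point): Centre of the pawl's red ball knob, 24 mm diameter, at the end of its 10 x 10 mm lever, 108 mm from the pivot and 7 mm above the pin's level when the pawl is home.
- tray: Aluminium catch tray, 220 (x) x 112 (y) x 34 mm, walls 3 mm, loose on the stand's base plate under the drum, its origin at the centre of its underside, 10 mm above the bench. The drum clears its rim by 24 mm.
- slug0: Brass test slug, a cylinder 22 mm diameter, 28 mm long, about 85 g, origin at its centre, its y axis along the cylinder. At the start it lies loose inside the drum.
- slug1: Brass test slug, a cylinder 22 mm diameter, 28 mm long, about 85 g, origin at its centre, its y axis along the cylinder. At the start it lies loose inside the drum.
- slug2: Brass test slug, a cylinder 22 mm diameter, 28 mm long, about 85 g, origin at its centre, its y axis along the cylinder. At the start it lies loose inside the drum.
- slug3: Brass test slug, a cylinder 22 mm diameter, 28 mm long, about 85 g, origin at its centre, its y axis along the cylinder. At the start it lies loose inside the drum.
- slug4: Brass test slug, a cylinder 22 mm diameter, 28 mm long, about 85 g, origin at its centre, its y axis along the cylinder. At the start it lies loose inside the drum.
- cover: Steel port cover, curved plate about 86 x 104 mm with a black bow handle, 38 mm high overall, lying on the bench to the right of the stand. Origin: centre of its underside. Not to be disturbed.
- oil: White plastic oil bottle with red cap, 60 mm diameter, 130 mm tall, standing on the bench to the right of the stand. Origin: centre of its underside. Not to be disturbed.
- brush: Hand brush lying on the bench to the left of the stand. Origin: underside, near its middle. Not to be disturbed.
Not all that is in view belongs to the job. Leave any brown look-alike of the tray alone.

How it is judged:
At the end, for the whole second after the job is handed in: All five slugs lie at rest inside the catch tray, the tray is within 25 mm of where it stood, the port faces straight down (within 3.4 degrees), and the index pawl is home in its notch (pawl joint under 0.06 rad) (x of slug0 in the frame of tray between -0.108 and 0.108 m and y of slug0 in the frame of tray between -0.054 and 0.054 m and z of slug0 in the frame of tray between 0 and 0.05 m and linear speed of each of slug0, slug1, slug2, slug3, slug4 below 0.05 m/s and x of slug1 in the frame of tray between -0.108 and 0.108 m and y of slug1 in the frame of tray between -0.054 and 0.054 m and z of slug1 in the frame of tray between 0 and 0.05 m and x of slug2 in the frame of tray between -0.108 and 0.108 m and y of slug2 in the frame of tray between -0.054 and 0.054 m and z of slug2 in the frame of tray between 0 and 0.05 m and x of slug3 in the frame of tray between -0.108 and 0.108 m and y of slug3 in the frame of tray between -0.054 and 0.054 m and z of slug3 in the frame of tray between 0 and 0.05 m and x of slug4 in the frame of tray between -0.108 and 0.108 m and y of slug4 in the frame of tray between -0.054 and 0.054 m and z of slug4 in the frame of tray between 0 and 0.05 m and angle between port's own z axis and vertical above 3.08159 rad and value of joint pawl below 0.06 rad and velocity of joint pawl below 0.1 rad/s and distance of tray from where it was at the start of the episode below 0.025 m); the robot touches nothing.
It fails at once if the port cover is shoved or knocked over (distance of cover from where it was at the start of the episode above 0.03 m or angle between cover's own z axis and vertical above 0.5 rad).
It fails at once if the oil bottle is shoved or knocked over (distance of oil from where it was at the start of the episode above 0.03 m or angle between oil's own z axis and vertical above 0.5 rad).
It fails at once if the brush is shoved away (distance of brush from where it was at the start of the episode above 0.03 m).
It also fails if it takes over 67 s, if anything falls off the work surface, if the arm or the gripper's body presses on something with over 40 N, if the wrist force passes 120 N, or if a joint passes its speed limit or range.

## Robot

A 7-joint arm with a two-finger parallel gripper is mounted at the origin on the work surface. World frame = base frame: x ahead of the robot, y to its left, z up, the work surface at z = 0. Lengths are in m, angles in rad, forces in N, time in s.
With the tool pointing down it reaches from about 0.35 to 0.775 m from the base axis. Payload 3.1 kg.
Tool frame: the origin (TCP) lies midway between the tips of the shut fingers; the grasp point (between the pads) lies 19 mm behind it; z points along the fingers, y is the line along which they close (so a half turn about z gives the same grasp; the last joint's range is limited). The gripper opens to 85 mm and grips with 20 to 120 N. Pads are 22 mm wide; open, the fingers measure 114 mm over their backs; the gripper's body (76 mm by 85 mm) begins 54 mm behind the grasp point. The pads swing forward as they close: fully open they stand 13 mm farther back than shut.
Start: joints at [-1.312, 0.311, 0.014, 1.512, -0.004, 1.319, -0.027], TCP at [0.163, 0.525, 0.231] pointing down, gripper open.
Joint ranges: [-2.7, 2.7], [-0.3, 1.91], [-1.27, 1.3], [0.12, 2.57], [-1.44, 4.58], [0.2, 2.03], [-3.05, 3.05]. Speed limits (rad/s): [2.79, 2.79, 3.14, 3.14, 3.14, 3.14, 3.14].

## Interface

Orientations are given as a rotation vector (axis times angle).
In Python, from rig import get_state, camera, camera_params, sign_off gives the robot as it stands.
- The arm moves only by the tool apply_moves, never from a script. Its argument "rows" is a list of rows, each a list of 2 entries, a list of its own where there are three numbers: the shift along the world's x, y, z in cm, then the turn, a rotation vector about the world's x, y, z in rad. In form: [[[dx, dy, dz], [rx, ry, rz]], ...]. A call has exactly 10 rows; each row shifts and turns the commanded pose from where the row before left it; what a row does not reach is not made up. A row lasts 1/8 s, in which the tool goes at most 62.5 mm and 10.7 degrees, less where a joint would pass 70% of its speed; a pose out of reach is approached as far as the arm can. A call is refused whole if a number of a shift passes 6.25 or a number of a turn 0.188, either way. A call with a gripper value outside its range is refused whole. "grip" is the finger opening in cm, from 0 to 8.54, set as the call begins (left out, the last holds). The fingers move at their own pace and stop on an object; "grip_force" is the grip in N (left out, the last holds). Time passes only in rows, so rows that do not move let the fingers close, or fill a call up. It gives the time, the measured TCP pose, the force, the opening and the grip force at its end, in the units of the state.
- get_state(): the state, without advancing time (a new reading comes with each control period).
- camera(name): name is "side" or "top" or "wrist"; returns the picture (420x560x3 uint8, red, green, blue); there is no depth.
- camera_params(name): a dict with "fx", "fy", "cx", "cy" (pixels), "R" (3x3) and "t" (3): a world point X has camera coordinates R X + t. Camera axes: x right, y down, z forward; pixel columns grow to the right and rows downward; lengths in m; the calibration is good to about 2 mm. A picture is of the moment at which its call begins: read the wrist's pose just before it. camera_params takes no time and is no camera call; for the wrist camera it gives the pose at the moment of the call.
- sign_off(): hands the job in; it is judged then, once.
The state is a dict: "time": time; "q": joint angles; "joint_vel": joint speeds; "tau": joint torques, N m; "tool_pos": TCP position; "tcp_rot": TCP orientation; "force": force on the tool from outside, world axes, zero at the start; "ft_torque": the same for the moment, N m; "opening": opening from 0.0 (shut) to 1.0 (fully open); "grasp_force": force on a finger pad.
Only numpy, scipy, OpenCV 4.12 (cv2) and the standard library are available. Lean on these libraries where they do the work, as an engineer would, in place of code of your own. Each camera call takes 0.05 s, during which the arm holds its last target. There are 200 camera calls.

## Working session

There is one attempt and no reset: what is moved stays moved. The work goes in short steps, Python scripts to look and compute and a tool call to move; the robot and the scene stay as the last step left them, time stands still between calls to the robot, and variables do not carry over. Pictures are saved under pics/ and viewed, at most 10 in all, crops included, and the job is handed in when it is done.

Besides the shell and the picture viewer there is one more tool, called after "Call:" as a command line: name --argument value ..., lists and objects as JSON in quotes. apply_moves: Moves the arm, as the interface text tells. Its arguments: {"type":"object","properties":{"rows":{"type":"array"},"grip":{"type":"number"},"grip_force":{"type":"number"}},"required":["rows"]}

```bash
mkdir -p pics; ls; cat > h.py <<'E'
import numpy as np,cv2
from rig import *
def snap(n,f):
    s=get_state();p=camera_params(n);im=camera(n);cv2.imwrite(f'pics/{f}.png',im[:,:,::-1]);return im,p
def proj(p,X):
    X=np.atleast_2d(X);c=X@np.array(p['R']).T+np.array(p['t']);return np.c_[p['fx']*c[:,0]/c[:,2]+p['cx'],p['fy']*c[:,1]/c[:,2]+p['cy']]
def ray(p,u,v):
    R=np.array(p['R']);o=-R.T@np.array(p['t']);d=R.T@np.array([(u-p['cx'])/p['fx'],(v-p['cy'])/p['fy'],1]);return o,d/np.linalg.norm(d)
def atz(p,u,v,z):
    o,d=ray(p,u,v);return o+d*(z-o[2])/d[2]
def tri(*a):
    A=np.zeros((3,3));b=np.zeros(3)
    for p,u,v in a:
        o,d=ray(p,u,v);M=np.eye(3)-np.outer(d,d);A+=M;b+=M@o
    return np.linalg.solve(A,b)
E
python3 - <<'E'
from h import *
a,_=snap('side','s0');b,_=snap('top','t0')
print(get_state())
for n in('side','top'):
    p=camera_params(n);print(n,{k:np.round(v,3).tolist() for k,v in p.items()})
E
```

```text
pics
{'time': 0.1, 'q': array([-1.31165762,  0.31166994,  0.0139983 ,  1.51291833, -0.00440155,
        1.31920756, -0.02720719]), 'joint_vel': array([ 0.00071277, -0.00112172,  0.0005981 , -0.0040732 , -0.00016437,
       -0.00104265, -0.00181312]), 'tau': array([ 9.62531485e-04, -3.80854547e+01,  1.46745793e-01, -2.31242734e+01,
        1.23032561e-02,  8.19948240e-03,  2.30519066e-05]), 'tool_pos': array([0.16276868, 0.52466518, 0.23030768]), 'tcp_rot': array([-0.47064174, -3.10589937,  0.0033921 ]), 'force': array([-0.65408333, -0.3122638 ,  0.81814064]), 'ft_torque': array([-0.05080098, -0.00892574, -0.0223854 ]), 'grasp_force': 0.0, 'opening': 0.9994808704879539}
side {'fx': 531.651, 'fy': 531.651, 'cx': 280.818, 'cy': 218.713, 'R': [[0.996, -0.092, 0.005], [-0.066, -0.755, -0.652], [0.064, 0.649, -0.758]], 't': [-0.515, 0.145, 1.735]}
top {'fx': 517.39, 'fy': 517.39, 'cx': 277.694, 'cy': 205.764, 'R': [[0.015, -1.0, 0.0], [-0.998, -0.015, -0.062], [0.062, 0.001, -0.998]], 't': [-0.0, 0.505, 1.404]}
```

View pics/s0.png

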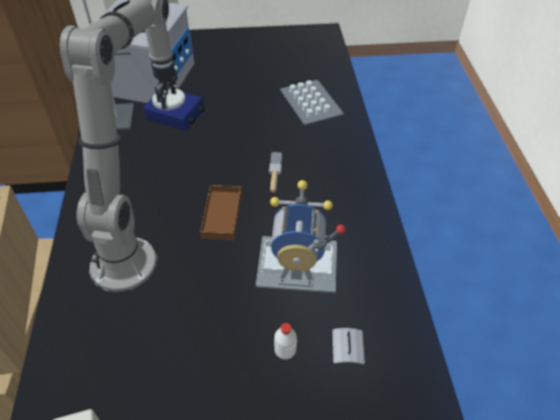

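View pics/t0.png

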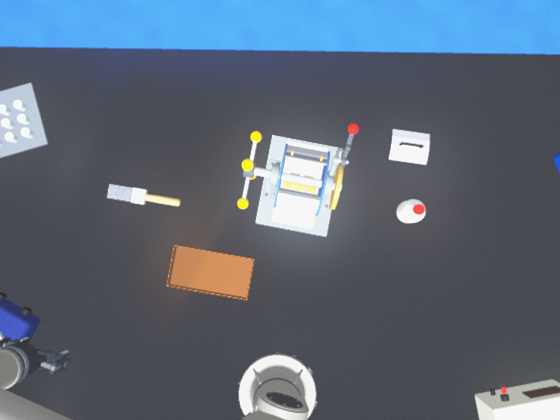

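Side view: yellow balls at (303,185), (275,202) and (328,205), red pawl knob at (340,229). The bottle's red cap at (286,328) could be mistaken for the knob. Top view: yellow balls at (256,137), (247,165) and (243,203), knob at (353,129), bottle cap at (419,209). The brown look-alike tray is at (210,272) and is to be left alone.

```bash
cat >> h.py <<'E'
def blobs(im,kind,amin=8):
    h=cv2.cvtColor(im,cv2.COLOR_RGB2HSV)
    m=cv2.inRange(h,(23,170,120),(34,255,255)) if kind=='y' else cv2.inRange(h,(0,170,100),(6,255,255))|cv2.inRange(h,(174,170,100),(180,255,255))
    n,l,s,c=cv2.connectedComponentsWithStats(m)
    return [(np.round(c[i],1).tolist(),int(s[i,4])) for i in range(1,n) if s[i,4]>=amin]
E
python3 - <<'E'
from h import *
S=cv2.imread('pics/s0.png')[:,:,::-1];T=cv2.imread('pics/t0.png')[:,:,::-1]
for k in 'yr': print(k,blobs(S,k),blobs(T,k))
ps,pt=camera_params('side'),camera_params('top')
for a,b in [((303,185),(247,165)),((275,202),(243,203.5)),((328.5,205),(256,137)),((340.5,229),(353,129))]:
    X=tri((ps,*a),(pt,*b));print(X.round(3),proj(ps,X).round(1)-a,proj(pt,X).round(1)-b)
cv2.imwrite('pics/c0.png',np.hstack([cv2.resize(S[165:300,245:350],(400,514),interpolation=3),cv2.resize(T[120:245,230:370],(400,357),interpolation=3)if 0 else cv2.resize(T[115:250,235:340],(400,514),interpolation=3)])[:,:,::-1])
E
```

```text
y [] [([255.6, 136.1], 84), ([246.9, 164.4], 92), ([242.3, 203.3], 83)]
r [] [([352.8, 128.3], 71), ([418.5, 209.0], 58), ([503.4, 389.4], 20)]
[0.589 0.08  0.23 ] [[-1.   0.2]] [[ 0.  -1.3]]
[0.504 0.094 0.146] [[-0.7  0.1]] [[ 0. -1.]]
[0.672 0.064 0.147] [[-1.1  0.2]] [[ 0.  -1.4]]
[ 0.663 -0.158  0.295] [[-0.6  0.1]] [[ 0.  -0.8]]
```

View pics/c0.png

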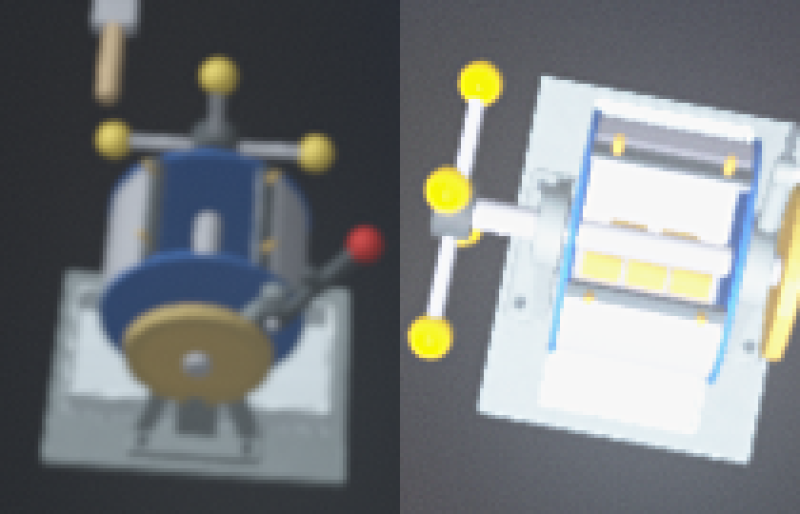

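Call:
apply_moves --rows '[[[0, 0, 6], [0, 0, 0.012]], [[0, 0, 6], [0, 0, 0.012]], [[4, -5, 5], [0, 0, 0.1]], [[4, -5, 0], [0, 0, 0]], [[4, -5, 0], [0, 0, 0]], [[4, -5, 0], [0, 0, 0]], [[4, -5, 0], [0, 0, 0]], [[4, -5, 0], [0, 0, 0]], [[4, -5, 0], [0, 0, 0]], [[4, -5, 0], [0, 0, 0]]]' --grip 0

```text
time: 1.35
tool_pos: [0.4677, 0.1436, 0.3895]
tcp_rot: [-0.276, -3.129, -0.0]
force: [0.8, 1.5, -0.8]
opening: 0.001
grasp_force: 0.0
```

Call:
apply_moves --rows '[[[3.6, -4.8, 0], [0, 0, 0]], [[3.6, -4.8, 0], [0, 0, 0]], [[3.6, -4.8, 0], [0, 0, 0]], [[3.6, -4.8, 0], [0, 0, 0]], [[3.6, -4.8, 0], [0, 0, 0]], [[3.6, -4.8, 0], [0, 0, 0]], [[0, 0, 0], [0, 0, 0]], [[0, 0, 0], [0, 0, 0]], [[0, 0, 0], [0, 0, 0]], [[0, 0, 0], [0, 0, 0]]]'

```text
time: 2.6
tool_pos: [0.6826, -0.1408, 0.392]
tcp_rot: [0.273, 3.127, 0.001]
force: [0.9, -0.1, 0.2]
opening: 0.002
grasp_force: 0.0
```

Call:
apply_moves --rows '[[[1.8, -2.2, 0], [0, 0, 0]], [[0, 0, 0], [0, 0, 0]], [[0, 0, -3], [0, 0, 0]], [[0, 0, -3], [0, 0, 0]], [[0, 0, -3], [0, 0, 0]], [[0, 0, -1.2], [0, 0, 0]], [[0, 0, 0], [0, 0, 0]], [[0, 0, 0], [0, 0, 0]], [[0, 0, 0], [0, 0, 0]], [[0, 0, 0], [0, 0, 0]]]'

```text
time: 3.85
tool_pos: [0.7013, -0.1651, 0.2886]
tcp_rot: [0.277, 3.128, -0.001]
force: [-0.3, 0.2, 0.4]
opening: -0.002
grasp_force: 0.0
```

```bash
python3 - <<'E'
from h import *
S,_=snap('side','s1');T,_=snap('top','t1');print(get_state()['tool_pos'],get_state()['q'].round(2))
cv2.imwrite('pics/c1.png',np.hstack([cv2.resize(S[165:300,265:370],(400,514),interpolation=3),cv2.resize(T[85:220,275:380],(400,514),interpolation=3)])[:,:,::-1])
E
```

```text
[ 0.70113285 -0.16505007  0.28803465] [ 0.    0.72  0.52  0.79 -0.34  1.69  1.76]
```

View pics/c1.png

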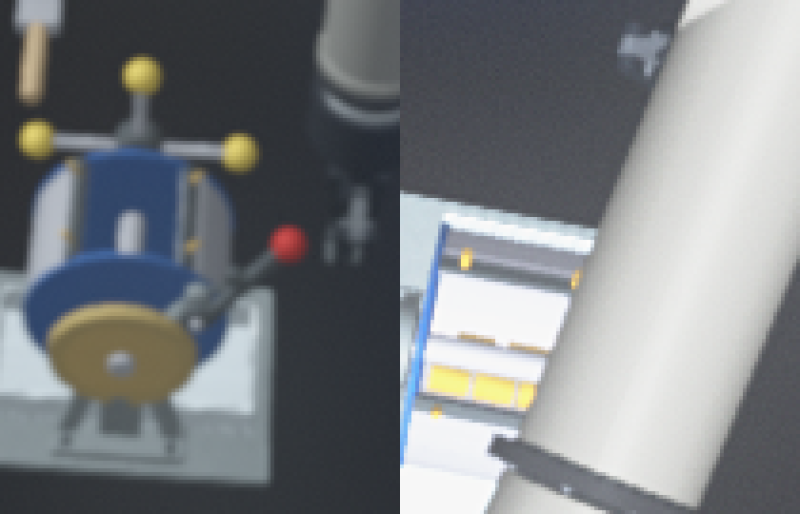

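The side view shows the fingers just beyond the red knob (crop 288,243), so I sweep it over.

Call:
apply_moves --rows '[[[-1.2, 0.21, 0.1], [0, 0, 0]], [[-1.2, 0.21, 0.1], [0, 0, 0]], [[-1.2, 0.21, 0.1], [0, 0, 0]], [[-1.2, 0.21, 0.2], [0, 0, 0]], [[-1.2, 0.21, 0.2], [0, 0, 0]], [[-1.2, 0.21, 0.2], [0, 0, 0]], [[-1.2, 0.21, 0.2], [0, 0, 0]], [[-1.2, 0.21, 0.2], [0, 0, 0]], [[0, 0, 0], [0, 0, 0]], [[0, 0, 0], [0, 0, 0]]]'

```text
time: 5.2
tool_pos: [0.6054, -0.1479, 0.3007]
tcp_rot: [0.277, 3.129, 0.0]
force: [1.4, 0.4, 0.1]
opening: 0.007
grasp_force: 0.0
```

```bash
python3 - <<'E'
from h import *
S,p=snap('side','s2');h=cv2.cvtColor(S,cv2.COLOR_RGB2HSV)
for k in (1,):
    m=cv2.inRange(h,(0,140,80),(6,255,255))|cv2.inRange(h,(174,140,80),(180,255,255));n,l,s,c=cv2.connectedComponentsWithStats(m);print([(c[i].round(1),s[i,4]) for i in range(1,n) if s[i,4]>5])
import math
o=np.array([.565,-.051,0]);x=np.array([.984,-.176,0]);y=np.array([.176,.984,0]);z=np.array([0,0,1])
for a in (0,.2,.8,1.2,1.4,1.6,2.1):
    X=o+x*(.055-.108*math.cos(a)+.007*math.sin(a))-.088*y+z*(.208+.108*math.sin(a)+.007*math.cos(a));print(a,proj(p,X).round(1))
E
```

```text
[(array([303.2, 223.5]), np.int32(36)), (array([285.6, 327.2]), np.int32(76))]
0 [[278.5 242.9]]
0.2 [[279.8 238.3]]
0.8 [[292.3 226.9]]
1.2 [[306.2 223. ]]
1.4 [[314.1 222.4]]
1.6 [[322.1 223. ]]
2.1 [[340.1 228.5]]
```

Call:
apply_moves --rows '[[[-0.5, 0.1, 0], [0, 0, 0]], [[-0.5, 0.1, 0], [0, 0, 0]], [[0, 0, 0], [0, 0, 0]], [[0, 0, 0], [0, 0, 0]], [[0, 0, 2], [0, 0, 0]], [[0, 0, 3], [0, 0, 0]], [[0, 0, 4], [0, 0, 0]], [[0, 0, 0], [0, 0, 0]], [[0, 0, 0], [0, 0, 0]], [[0, 0, 0], [0, 0, 0]]]'

```text
time: 6.5
tool_pos: [0.5947, -0.1456, 0.3893]
tcp_rot: [-0.277, -3.127, -0.001]
force: [0.5, 0.3, 0.3]
opening: 0.001
grasp_force: 0.0
```

```bash
python3 - <<'E'
from h import *
S,p=snap('side','s3');h=cv2.cvtColor(S,cv2.COLOR_RGB2HSV)
m=cv2.inRange(h,(0,140,80),(6,255,255))|cv2.inRange(h,(174,140,80),(180,255,255));n,l,s,c=cv2.connectedComponentsWithStats(m);print([(c[i].round(1),s[i,4]) for i in range(1,n) if s[i,4]>5])
m=cv2.inRange(h,(20,110,80),(36,255,255));n,l,s,c=cv2.connectedComponentsWithStats(m);print([(c[i].round(1),s[i,4]) for i in range(1,n) if s[i,4]>15])
E
```

```text
[(array([279.6, 238.7]), np.int32(31)), (array([285.7, 327.3]), np.int32(75))]
[(array([301.7, 184.2]), np.int32(77)), (array([273.9, 201. ]), np.int32(67)), (array([327.6, 204.6]), np.int32(63))]
```

Pawl now lies at about 0.2 rad on the plate's edge. Next is ball3, to be led over the top.

Call:
apply_moves --rows '[[[-1.8, 4.8, 0], [0, 0, 0]], [[-1.8, 4.8, 0], [0, 0, 0]], [[-1.8, 4.8, 0], [0, 0, 0]], [[-1.8, 4.8, 0], [0, 0, 0]], [[-1.8, 4.8, 0], [0, 0, 0]], [[0, 0, 0], [0, 0, 0]], [[0, 0, -4], [0, 0, 0]], [[0, 0, -5], [0, 0, 0]], [[0, 0, -5], [0, 0, 0]], [[0, 0, 0], [0, 0, 0]]]' --grip 5 --grip_force 40

```text
time: 7.8
tool_pos: [0.501, 0.0926, 0.2461]
tcp_rot: [-0.278, -3.118, 0.007]
force: [-0.2, 0.2, 0.0]
opening: 0.584
grasp_force: 0.0
```

```bash
python3 - <<'E'
from h import *
W,p=snap('wrist','w1');s=get_state();print(s['tool_pos'],s['tcp_rot'],s['q'].round(2))
print(proj(p,[[.504,.094,.15],[.588,.079,.235],[.588,.079,.15]]).round(0),blobs(W,'y'))
cv2.imwrite('pics/w1.png',W[:,:,::-1])
E
```

```text
[0.5039216  0.09306541 0.24965841] [-2.78724619e-01 -3.12545128e+00  2.80780908e-03] [-0.58  0.24  0.45  1.59 -0.1   1.34  1.28]
[[281. 217.]
 [281. 421.]
 [280. 327.]] []
```

View pics/w1.png

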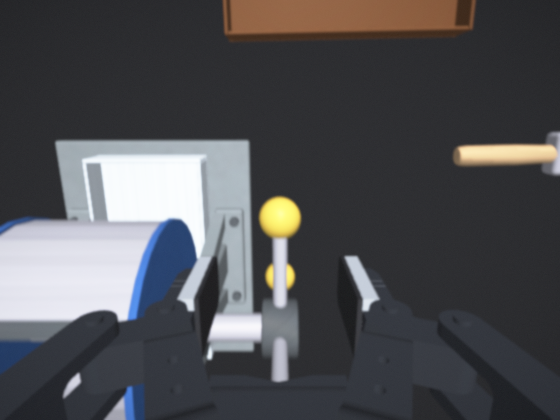

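Wrist view: ball3 at (280,218), predicted at (281,217), centred between the fingers. I go down and pinch it.

Call:
apply_moves --rows '[[[0, 0.1, -3], [0, 0, 0]], [[0, 0, -3], [0, 0, 0]], [[0, 0, -3], [0, 0, 0]], [[0, 0, -2], [0, 0, 0]], [[0, 0, -0.9], [0, 0, 0]], [[0, 0, 0], [0, 0, 0]], [[0, 0, 0], [0, 0, 0]], [[0, 0, 0], [0, 0, 0]], [[0, 0, 0], [0, 0, 0]], [[0, 0, 0], [0, 0, 0]]]'

```text
time: 9.1
tool_pos: [0.5051, 0.0951, 0.132]
tcp_rot: [0.277, 3.129, 0.0]
force: [-0.4, 0.4, 0.2]
opening: 0.587
grasp_force: 0.0
```

Call:
apply_moves --rows '[[[0, 0, 0], [0, 0, 0]], [[0, 0, 0], [0, 0, 0]], [[0, 0, 0], [0, 0, 0]], [[0, 0, 0], [0, 0, 0]], [[0, 0, 0], [0, 0, 0]], [[0, 0, 0], [0, 0, 0]], [[0, 0, 0], [0, 0, 0]], [[0, 0, 0], [0, 0, 0]], [[0, 0, 0], [0, 0, 0]], [[0, 0, 0], [0, 0, 0]]]' --grip 0 --grip_force 40

```text
time: 10.35
tool_pos: [0.5045, 0.0923, 0.1318]
tcp_rot: [-0.28, -3.128, 0.005]
force: [-1.5, -5.7, 2.7]
opening: 0.301
grasp_force: 39.1
```

```bash
python3 - <<'E'
import numpy as np,json
def tab(th):
    t=np.radians(th);r=8.5;d=r*(1-np.cos(t));P=np.c_[.984*d,-.176*d,r*np.sin(t)];P=P.round(2)
    return [[r.round(2).tolist(),[0,0,0]] for r in np.diff(P,axis=0)]
for a,b,s in((0,45,4.5),(45,90,4.5),(90,120,3),(120,150,3),(150,180,3)):print(a,json.dumps(tab(np.arange(a,b+.1,s))))
E
```

```text
0 [[[0.03, 0.0, 0.67], [0, 0, 0]], [[0.07, -0.02, 0.66], [0, 0, 0]], [[0.13, -0.02, 0.65], [0, 0, 0]], [[0.18, -0.03, 0.65], [0, 0, 0]], [[0.23, -0.04, 0.62], [0, 0, 0]], [[0.27, -0.05, 0.61], [0, 0, 0]], [[0.32, -0.06, 0.58], [0, 0, 0]], [[0.37, -0.07, 0.56], [0, 0, 0]], [[0.4, -0.07, 0.52], [0, 0, 0]], [[0.45, -0.08, 0.49], [0, 0, 0]]]
45 [[[0.48, -0.08, 0.45], [0, 0, 0]], [[0.52, -0.1, 0.42], [0, 0, 0]], [[0.54, -0.09, 0.37], [0, 0, 0]], [[0.58, -0.11, 0.32], [0, 0, 0]], [[0.59, -0.1, 0.28], [0, 0, 0]], [[0.62, -0.11, 0.23], [0, 0, 0]], [[0.63, -0.12, 0.19], [0, 0, 0]], [[0.65, -0.11, 0.13], [0, 0, 0]], [[0.65, -0.12, 0.07], [0, 0, 0]], [[0.65, -0.12, 0.03], [0, 0, 0]]]
90 [[[0.44, -0.07, -0.01], [0, 0, 0]], [[0.44, -0.08, -0.04], [0, 0, 0]], [[0.43, -0.08, -0.05], [0, 0, 0]], [[0.43, -0.08, -0.09], [0, 0, 0]], [[0.43, -0.07, -0.1], [0, 0, 0]], [[0.42, -0.08, -0.13], [0, 0, 0]], [[0.41, -0.07, -0.14], [0, 0, 0]], [[0.41, -0.07, -0.17], [0, 0, 0]], [[0.39, -0.08, -0.2], [0, 0, 0]], [[0.39, -0.06, -0.21], [0, 0, 0]]]
120 [[[0.37, -0.07, -0.23], [0, 0, 0]], [[0.36, -0.07, -0.25], [0, 0, 0]], [[0.35, -0.06, -0.27], [0, 0, 0]], [[0.33, -0.06, -0.29], [0, 0, 0]], [[0.32, -0.05, -0.31], [0, 0, 0]], [[0.3, -0.06, -0.32], [0, 0, 0]], [[0.28, -0.05, -0.34], [0, 0, 0]], [[0.27, -0.05, -0.35], [0, 0, 0]], [[0.25, -0.04, -0.37], [0, 0, 0]], [[0.23, -0.04, -0.38], [0, 0, 0]]]
150 [[[0.21, -0.04, -0.39], [0, 0, 0]], [[0.18, -0.03, -0.4], [0, 0, 0]], [[0.17, -0.03, -0.41], [0, 0, 0]], [[0.15, -0.03, -0.42], [0, 0, 0]], [[0.12, -0.02, -0.43], [0, 0, 0]], [[0.11, -0.02, -0.43], [0, 0, 0]], [[0.08, -0.01, -0.44], [0, 0, 0]], [[0.05, -0.01, -0.44], [0, 0, 0]], [[0.04, -0.01, -0.45], [0, 0, 0]], [[0.01, 0.0, -0.44], [0, 0, 0]]]
```

Call:
apply_moves --rows '[[[0.03, -0.1, 0.67], [0, 0, 0]], [[0.07, -0.12, 0.66], [0, 0, 0]], [[0.13, -0.02, 0.65], [0, 0, 0]], [[0.18, -0.03, 0.65], [0, 0, 0]], [[0.23, -0.04, 0.62], [0, 0, 0]], [[0.27, -0.05, 0.61], [0, 0, 0]], [[0.32, -0.06, 0.58], [0, 0, 0]], [[0.37, -0.07, 0.56], [0, 0, 0]], [[0.4, -0.07, 0.52], [0, 0, 0]], [[0.45, -0.08, 0.49], [0, 0, 0]]]'

```text
time: 11.6
tool_pos: [0.5286, 0.088, 0.1915]
tcp_rot: [-0.277, -3.127, 0.002]
force: [-2.0, -5.4, -8.6]
opening: 0.295
grasp_force: 39.7
```

Call:
apply_moves --rows '[[[0.48, -0.18, 0.45], [0, 0, 0]], [[0.52, -0.1, 0.42], [0, 0, 0]], [[0.54, -0.09, 0.37], [0, 0, 0]], [[0.58, -0.11, 0.32], [0, 0, 0]], [[0.59, -0.1, 0.28], [0, 0, 0]], [[0.62, -0.11, 0.23], [0, 0, 0]], [[0.63, -0.12, 0.19], [0, 0, 0]], [[0.65, -0.11, 0.13], [0, 0, 0]], [[0.65, -0.12, 0.07], [0, 0, 0]], [[0.65, -0.12, 0.03], [0, 0, 0]]]'

```text
time: 12.85
tool_pos: [0.5894, 0.0776, 0.2175]
tcp_rot: [0.276, 3.128, 0.002]
force: [-1.2, 0.0, 0.3]
opening: 0.001
grasp_force: 0.0
```

```bash
python3 - <<'E'
from h import *
S,p=snap('side','s4');h=cv2.cvtColor(S,cv2.COLOR_RGB2HSV)
m=cv2.inRange(h,(20,110,80),(36,255,255));n,l,s,c=cv2.connectedComponentsWithStats(m);print([(c[i].round(1),s[i,4]) for i in range(1,n) if s[i,4]>15])
cv2.imwrite('pics/c4.png',cv2.resize(S[165:300,245:350],(467,600),interpolation=3)[:,:,::-1])
E
```

```text
[(array([287.6, 185.9]), np.int32(70)), (array([324.9, 195. ]), np.int32(65)), (array([276.2, 208.4]), np.int32(26))]
```

View pics/c4.png

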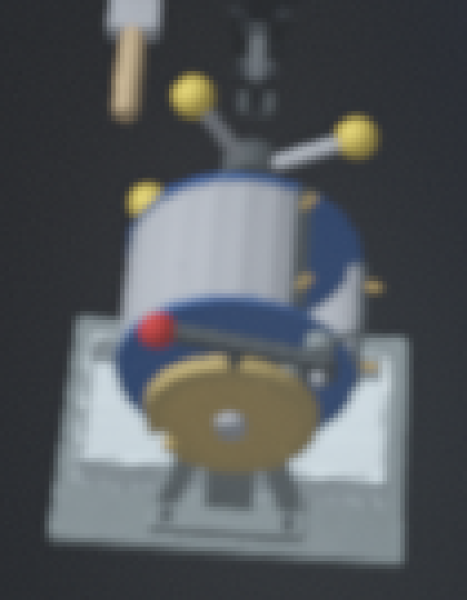

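The ball slipped out at about 55°: the crop shows ball3 at side px (288,186), the fingers shut above the hub, and the pawl resting on the plate. I fit the present angle and grip again, deeper and harder.

```bash
cat >> h.py <<'E'
O=np.array([.588,.079,.15]);XS=np.array([.984,-.176,0])
def ball(t): # t deg from -x over the top
    t=np.radians(t);return O+.085*(-np.cos(t)*XS+np.array([0,0,np.sin(t)]))
def angle():
    S=camera('side');p=camera_params('side');h=cv2.cvtColor(S,cv2.COLOR_RGB2HSV)
    m=cv2.inRange(h,(20,110,80),(36,255,255));n,l,s,c=cv2.connectedComponentsWithStats(m)
    B=[c[i] for i in range(1,n) if s[i,4]>15];g=np.arange(0,200,.5);off=np.array([-1.0,-.5])
    for b in B:
        e=[np.linalg.norm(proj(p,ball(a))[0]+off-b) for a in g];i=np.argmin(e)
        if e[i]<4: print('blob',b.round(1),'angle',g[i],'err',round(e[i],1))
    return S
E
python3 - <<'E'
from h import *
angle();s=get_state();print(s['tool_pos'])
for t in (50,55,60):print(t,ball(t).round(3))
E
```

```text
blob [287.6 185.9] angle 61.0 err 0.6
blob [324.8 195. ] angle 152.5 err 0.9
[0.5893713  0.07697378 0.2168789 ]
50 [0.534 0.089 0.215]
55 [0.54  0.088 0.22 ]
60 [0.546 0.086 0.224]
```

Call:
apply_moves --rows '[[[0, 0, 4], [0, 0, 0]], [[0, 0, 4], [0, 0, 0]], [[-2, 0.5, 0.5], [0, 0, 0]], [[-2, 0.4, 0], [0, 0, 0]], [[0, 0, 0], [0, 0, 0]], [[0, 0, 0], [0, 0, 0]], [[0, 0, 0], [0, 0, 0]], [[0, 0, 0], [0, 0, 0]], [[0, 0, 0], [0, 0, 0]], [[0, 0, 0], [0, 0, 0]]]' --grip 5

```text
time: 14.2
tool_pos: [0.5487, 0.0859, 0.3017]
tcp_rot: [0.277, 3.129, -0.0]
force: [-0.2, 0.5, 0.4]
opening: 0.584
grasp_force: 0.0
```

Call:
apply_moves --rows '[[[0, 0, -3], [0, 0, 0]], [[0, 0, -3], [0, 0, 0]], [[0, 0, -2], [0, 0, 0]], [[0, 0, -2.1], [0, 0, 0]], [[0, 0, 0], [0, 0, 0]], [[0, 0, 0], [0, 0, 0]], [[0, 0, 0], [0, 0, 0]], [[0, 0, 0], [0, 0, 0]], [[0, 0, 0], [0, 0, 0]], [[0, 0, 0], [0, 0, 0]]]'

```text
time: 15.45
tool_pos: [0.5486, 0.086, 0.2009]
tcp_rot: [0.277, 3.129, 0.0]
force: [0.3, 0.9, 0.8]
opening: 0.587
grasp_force: 0.0
```

Call:
apply_moves --rows '[[[0, 0, 0], [0, 0, 0]], [[0, 0, 0], [0, 0, 0]], [[0, 0, 0], [0, 0, 0]], [[0, 0, 0], [0, 0, 0]], [[0, 0, 0], [0, 0, 0]], [[0, 0, 0], [0, 0, 0]], [[0, 0, 0], [0, 0, 0]], [[0, 0, 0], [0, 0, 0]], [[0, 0, 0], [0, 0, 0]], [[0, 0, 0], [0, 0, 0]]]' --grip 0 --grip_force 60

```text
time: 16.7
tool_pos: [0.5483, 0.0845, 0.2011]
tcp_rot: [-0.279, -3.129, 0.003]
force: [-3.9, -4.5, 5.9]
opening: 0.293
grasp_force: 58.7
```

```bash
python3 - <<'E'
import numpy as np,json
def tab(th):
    t=np.radians(th);r=8.5;d=r*(1-np.cos(t));P=np.c_[.984*d,-.176*d,r*np.sin(t)];P=P.round(2)
    return [[r.round(2).tolist(),[0,0,0]] for r in np.diff(P,axis=0)]
for a,b,s in((62,92,3),(92,122,3),(122,152,3),(152,182,3)):print(a,json.dumps(tab(np.arange(a,b+.1,s))))
E
```

```text
62 [[[0.39, -0.07, 0.19], [0, 0, 0]], [[0.4, -0.08, 0.18], [0, 0, 0]], [[0.41, -0.07, 0.16], [0, 0, 0]], [[0.42, -0.07, 0.13], [0, 0, 0]], [[0.42, -0.08, 0.11], [0, 0, 0]], [[0.43, -0.08, 0.09], [0, 0, 0]], [[0.43, -0.07, 0.07], [0, 0, 0]], [[0.44, -0.08, 0.04], [0, 0, 0]], [[0.44, -0.08, 0.02], [0, 0, 0]], [[0.44, -0.08, -0.01], [0, 0, 0]]]
92 [[[0.43, -0.08, -0.02], [0, 0, 0]], [[0.44, -0.07, -0.05], [0, 0, 0]], [[0.43, -0.08, -0.08], [0, 0, 0]], [[0.43, -0.08, -0.09], [0, 0, 0]], [[0.42, -0.07, -0.12], [0, 0, 0]], [[0.41, -0.08, -0.14], [0, 0, 0]], [[0.41, -0.07, -0.17], [0, 0, 0]], [[0.4, -0.07, -0.18], [0, 0, 0]], [[0.39, -0.07, -0.21], [0, 0, 0]], [[0.38, -0.07, -0.22], [0, 0, 0]]]
122 [[[0.36, -0.06, -0.25], [0, 0, 0]], [[0.35, -0.07, -0.26], [0, 0, 0]], [[0.34, -0.06, -0.28], [0, 0, 0]], [[0.32, -0.06, -0.31], [0, 0, 0]], [[0.31, -0.05, -0.31], [0, 0, 0]], [[0.29, -0.05, -0.34], [0, 0, 0]], [[0.27, -0.05, -0.34], [0, 0, 0]], [[0.26, -0.05, -0.37], [0, 0, 0]], [[0.23, -0.04, -0.37], [0, 0, 0]], [[0.22, -0.04, -0.39], [0, 0, 0]]]
152 [[[0.19, -0.03, -0.4], [0, 0, 0]], [[0.18, -0.03, -0.41], [0, 0, 0]], [[0.15, -0.03, -0.41], [0, 0, 0]], [[0.13, -0.02, -0.43], [0, 0, 0]], [[0.11, -0.02, -0.43], [0, 0, 0]], [[0.09, -0.02, -0.43], [0, 0, 0]], [[0.07, -0.01, -0.44], [0, 0, 0]], [[0.04, -0.01, -0.45], [0, 0, 0]], [[0.02, 0.0, -0.44], [0, 0, 0]], [[-0.01, 0.0, -0.45], [0, 0, 0]]]
```

Call:
apply_moves --rows '[[[0.39, -0.17, 0.19], [0, 0, 0]], [[0.4, -0.18, 0.18], [0, 0, 0]], [[0.41, -0.07, 0.16], [0, 0, 0]], [[0.42, -0.07, 0.13], [0, 0, 0]], [[0.42, -0.08, 0.11], [0, 0, 0]], [[0.43, -0.08, 0.09], [0, 0, 0]], [[0.43, -0.07, 0.07], [0, 0, 0]], [[0.44, -0.08, 0.04], [0, 0, 0]], [[0.44, -0.08, 0.02], [0, 0, 0]], [[0.44, -0.08, 0], [0, 0, 0]]]' --grip_force 80

```text
time: 17.95
tool_pos: [0.5911, 0.0768, 0.2107]
tcp_rot: [-0.277, -3.129, -0.001]
force: [0.7, 0.6, 0.8]
opening: -0.002
grasp_force: 0.0
```

```bash
python3 - <<'E'
from h import *
angle();s=get_state();print(s['tool_pos'],s['opening'],s['force'])
E
```

```text
blob [290.3 185. ] angle 67.5 err 0.4
blob [326. 197.] angle 158.5 err 1.0
[0.59164122 0.07641539 0.21066191] 2.6668867477827912e-05 [ 0.80254641 -0.22405283 -0.79780248]
```

Gripping slips, so I push the ball with shut fingers instead, from behind over the top, and then press down on it from above.

Call:
apply_moves --rows '[[[0, 0, 4], [0, 0, 0]], [[0, 0, 4], [0, 0, 0]], [[-2.4, 0.4, 1], [0, 0, 0]], [[-2.5, 0.4, 0], [0, 0, 0]], [[-2.5, 0.5, 0], [0, 0, 0]], [[0, 0, 0], [0, 0, 0]], [[0, 0, -3], [0, 0, 0]], [[0, 0, -3.5], [0, 0, 0]], [[0, 0, -3], [0, 0, 0]], [[0, 0, 0], [0, 0, 0]]]' --grip 0

```text
time: 19.25
tool_pos: [0.5156, 0.0889, 0.2033]
tcp_rot: [-0.278, -3.124, 0.004]
force: [0.8, -0.1, 0.9]
opening: 0.002
grasp_force: 0.0
```

Call:
apply_moves --rows '[[[0.6, -0.1, 0], [0, 0, 0]], [[0.6, -0.1, 0], [0, 0, 0]], [[0.4, -0.07, 0], [0, 0, 0]], [[0.4, -0.07, 0], [0, 0, 0]], [[0.4, -0.07, 0], [0, 0, 0]], [[0.4, -0.07, 0], [0, 0, 0]], [[0.4, -0.07, 0], [0, 0, 0]], [[0.4, -0.07, 0], [0, 0, 0]], [[0.4, -0.07, 0], [0, 0, 0]], [[0.4, -0.07, 0], [0, 0, 0]]]'

```text
time: 20.5
tool_pos: [0.5594, 0.0828, 0.2067]
tcp_rot: [-0.275, -3.126, -0.002]
force: [-7.5, 1.1, 3.3]
opening: -0.003
grasp_force: 3.1
```

```bash
python3 - <<'E'
from h import *
angle();s=get_state();print(s['tool_pos'],s['opening'],s['force'])
E
```

```text
blob [300.2 184.1] angle 89.0 err 0.3
blob [273.8 202.1] angle 0.0 err 1.5
blob [327.7 203.3] angle 177.0 err 1.4
[0.56020744 0.08261235 0.20662011] 0.0037426365520064194 [-4.18044908  1.30305382  4.09865148]
```

Call:
apply_moves --rows '[[[0.4, -0.07, 0], [0, 0, 0]], [[0.4, -0.07, 0], [0, 0, 0]], [[0.4, -0.07, 0], [0, 0, 0]], [[0.4, -0.07, 0], [0, 0, 0]], [[0.4, -0.07, 0], [0, 0, 0]], [[0.4, -0.07, 0], [0, 0, 0]], [[0.4, -0.07, 0], [0, 0, 0]], [[0.4, -0.07, 0], [0, 0, 0]], [[0.4, -0.07, 0], [0, 0, 0]], [[0.4, -0.07, 0], [0, 0, 0]]]'

```text
time: 21.8
tool_pos: [0.5976, 0.0759, 0.2043]
tcp_rot: [-0.275, -3.121, -0.001]
force: [-7.0, 1.0, -2.3]
opening: -0.002
grasp_force: 3.7
```

```bash
python3 - <<'E'
from h import *
angle();s=get_state();print(s['tool_pos'],s['opening'],s['force'])
E
```

```text
blob [313.  186.3] angle 116.5 err 0.4
blob [276.3 194. ] angle 23.5 err 0.8
blob [325.2 210.9] angle 199.5 err 1.5
[0.59807181 0.07581272 0.20410684] -0.0007680905357426331 [-7.29388263  1.38478131 -1.20267057]
```

Call:
apply_moves --rows '[[[0.4, -0.07, 0], [0, 0, 0]], [[0.4, -0.07, 0], [0, 0, 0]], [[0.4, -0.07, 0], [0, 0, 0]], [[0.4, -0.07, 0], [0, 0, 0]], [[0, 0, 0], [0, 0, 0]], [[-0.5, 0.1, 0], [0, 0, 0]], [[0, 0, 3], [0, 0, 0]], [[0, 0, 3], [0, 0, 0]], [[0, 0, 0], [0, 0, 0]], [[0, 0, 0], [0, 0, 0]]]'

```text
time: 23.1
tool_pos: [0.6121, 0.0728, 0.2655]
tcp_rot: [0.278, 3.128, -0.0]
force: [0.2, -0.3, -0.9]
opening: 0.001
grasp_force: 0.0
```

```bash
python3 - <<'E'
from h import *
angle();s=get_state();print(s['tool_pos'],s['opening'],s['force'])
for t in (125,130,135,140,150,160,170,180):print(t,ball(t).round(3))
E
```

```text
blob [318.  188.9] angle 129.0 err 0.5
blob [279.4 190.4] angle 37.5 err 0.7
[0.61160444 0.07291495 0.26480717] 0.0007221967239406385 [ 0.36072901 -0.18959923  0.26656195]
125 [0.636 0.07  0.22 ]
130 [0.642 0.069 0.215]
135 [0.647 0.068 0.21 ]
140 [0.652 0.068 0.205]
150 [0.66  0.066 0.192]
160 [0.667 0.065 0.179]
170 [0.67  0.064 0.165]
180 [0.672 0.064 0.15 ]
```

Call:
apply_moves --rows '[[[3.3, -0.6, 0], [0, 0, 0]], [[0, 0, 0], [0, 0, 0]], [[0, 0, -2], [0, 0, 0]], [[0, 0, -1.3], [0, 0, 0]], [[0.3, 0, -0.4], [0, 0, 0]], [[0.3, 0, -0.4], [0, 0, 0]], [[0.3, -0.1, -0.4], [0, 0, 0]], [[0.3, 0, -0.4], [0, 0, 0]], [[0.3, -0.1, -0.4], [0, 0, 0]], [[0.3, 0, -0.4], [0, 0, 0]]]'

```text
time: 24.4
tool_pos: [0.666, 0.0634, 0.2126]
tcp_rot: [0.278, 3.119, -0.001]
force: [3.5, -2.2, 8.8]
opening: -0.002
grasp_force: 4.5
```

```bash
python3 - <<'E'
from h import *
angle();s=get_state();print(s['tool_pos'],s['opening'],s['force'])
E
```

```text
blob [285.4 186.8] angle 55.5 err 0.6
blob [323.  194.3] angle 148.0 err 0.2
[0.66651912 0.06325308 0.21192264] 0.0007525327374943316 [ 4.54538665 -2.29829715  8.96634112]
```

Call:
apply_moves --rows '[[[0.1, 0, -0.4], [0, 0, 0]], [[0.1, 0, -0.4], [0, 0, 0]], [[0.1, 0, -0.4], [0, 0, 0]], [[0.1, 0, -0.4], [0, 0, 0]], [[0.1, 0, -0.4], [0, 0, 0]], [[0.1, 0, -0.4], [0, 0, 0]], [[0, 0, -0.4], [0, 0, 0]], [[0, 0, -0.4], [0, 0, 0]], [[0, 0, -0.3], [0, 0, 0]], [[0, 0, -0.3], [0, 0, 0]]]'

```text
time: 25.7
tool_pos: [0.6731, 0.0635, 0.1749]
tcp_rot: [0.278, 3.117, -0.0]
force: [2.9, -1.1, 5.6]
opening: -0.003
grasp_force: 2.6
```

```bash
python3 - <<'E'
from h import *
angle();s=get_state();print(s['tool_pos'],s['opening'],s['force'])
E
```

```text
blob [297.7 184.1] angle 83.5 err 0.3
blob [274.1 203.5] angle 0.0 err 2.9
blob [327.4 203.3] angle 177.0 err 1.1
[0.67166798 0.06398823 0.17338621] -0.00036619215924745533 [ 1.96665275 -0.32347914  4.77243643]
```

Call:
apply_moves --rows '[[[0, 0, -0.2], [0, 0, 0]], [[0, 0, -0.2], [0, 0, 0]], [[0, 0, -0.2], [0, 0, 0]], [[0, 0, -0.1], [0, 0, 0]], [[0, 0, -0.1], [0, 0, 0]], [[0, 0, -0.1], [0, 0, 0]], [[0, 0, -0.1], [0, 0, 0]], [[0, 0, -0.1], [0, 0, 0]], [[0, 0, 0], [0, 0, 0]], [[0, 0, 0], [0, 0, 0]]]'

```text
time: 27.0
tool_pos: [0.669, 0.0651, 0.1609]
tcp_rot: [0.277, 3.128, 0.001]
force: [1.2, -0.4, 8.1]
opening: -0.002
grasp_force: 3.9
```

```bash
python3 - <<'E'
from h import *
S=angle();s=get_state();print(s['tool_pos'],s['opening'],s['force'])
cv2.imwrite('pics/c5.png',cv2.resize(S[165:300,245:350],(467,600),interpolation=3)[:,:,::-1])
h=cv2.cvtColor(S,cv2.COLOR_RGB2HSV)
m=cv2.inRange(h,(0,140,80),(6,255,255))|cv2.inRange(h,(174,140,80),(180,255,255));n,l,s,c=cv2.connectedComponentsWithStats(m);print([(c[i].round(1),s[i,4]) for i in range(1,n) if s[i,4]>5])
E
```

```text
blob [302.5 184.2] angle 93.5 err 0.2
blob [273.9 200.3] angle 1.0 err 0.4
blob [327.6 206.4] angle 186.0 err 1.8
[0.66904228 0.0650905  0.16090065] 0.0013269001021357328 [ 1.07776789 -1.05398797  6.83232847]
[(array([278.1, 242.9]), np.int32(38)), (array([285.6, 327.2]), np.int32(76))]
```

View pics/c5.png

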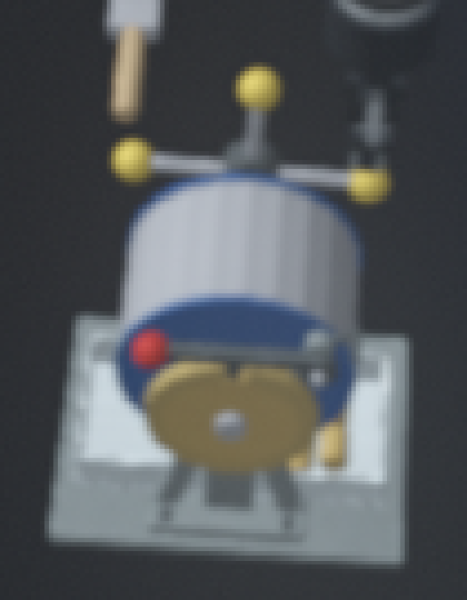

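The pawl knob is at (278,243), which is the predicted home position; slugs are visible in the tray. I back off and check all five.

Call:
apply_moves --rows '[[[0, 0, 2], [0, 0, 0]], [[0, 0, 4], [0, 0, 0]], [[0, 0, 6], [0, 0, 0]], [[0, 0, 6], [0, 0, 0]], [[-3, 4, 4], [0, 0, 0]], [[-3, 5, 0], [0, 0, 0]], [[-3, 5, 0], [0, 0, 0]], [[-3, 5, 0], [0, 0, 0]], [[-3, 5, 0], [0, 0, 0]], [[-3, 5, 0], [0, 0, 0]]]'

```text
time: 28.3
tool_pos: [0.4861, 0.3552, 0.3765]
tcp_rot: [-0.275, -3.123, 0.006]
force: [0.9, -0.2, 0.7]
opening: 0.001
grasp_force: 0.0
```

```bash
python3 - <<'E'
from h import *
S=angle();T=camera('top');s=get_state();print(s['tool_pos'],s['q'].round(2))
cv2.imwrite('pics/c6.png',np.hstack([cv2.resize(S[215:295,250:345],(475,400),interpolation=2),cv2.resize(T[130:240,260:346],(313,400),interpolation=2)])[:,:,::-1])
E
```

```text
blob [302.5 184.2] angle 94.0 err 0.2
blob [273.9 200.4] angle 0.5 err 0.4
blob [327.5 205. ] angle 182.0 err 1.4
[0.48134931 0.36311677 0.37567328] [-0.9   0.43  0.39  1.03 -0.17  1.72  0.85]
```

View pics/c6.png

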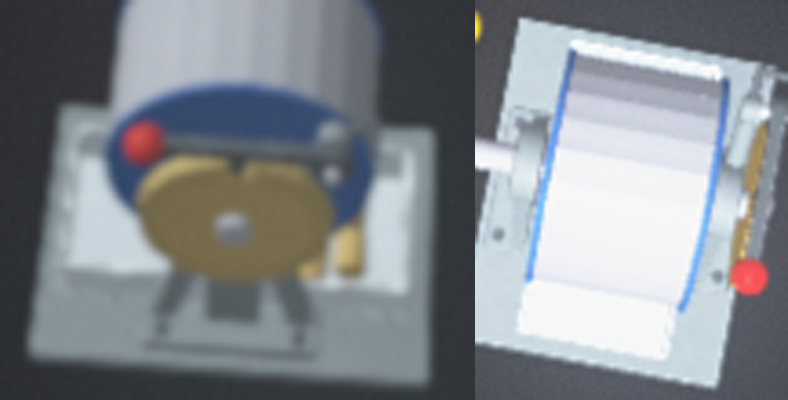

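```bash
python3 - <<'E'
from h import *
from scipy.spatial.transform import Rotation as Ro
s=get_state();p=camera_params('wrist');R=Ro.from_rotvec(s['tcp_rot']).as_matrix()
C=-np.array(p['R']).T@np.array(p['t']);print('cam in tool',(R.T@(C-s['tool_pos'])).round(3),'view axis in tool',(R.T@np.array(p['R'])[2]).round(3),'down-axis',(R.T@np.array(p['R'])[1]).round(3),p['fx'])
print('tool x world',R[:,0].round(2),s['tool_pos'],s['time'])
T=camera('top');h=cv2.cvtColor(T,cv2.COLOR_RGB2HSV)
E
```

```text
cam in tool [ 0.07   0.    -0.142] view axis in tool [-0.274  0.001  0.962] down-axis [-0.962 -0.    -0.274] 365.3063448859189
tool x world [-0.99  0.16  0.01] [0.48134931 0.36311677 0.37567328] 28.4
```

Call:
apply_moves --rows '[[[-0.9, -4.4, 0], [0, 0, 0]], [[-0.9, -4.4, 0], [0, 0, 0]], [[-0.9, -4.4, 0], [0, 0, 0]], [[-0.9, -4.4, 0], [0, 0, 0]], [[-0.9, -4.4, 0], [-0.021, -0.12, 0]], [[-0.9, -4.4, -1], [-0.021, -0.12, 0]], [[-0.9, -4.4, -2], [-0.021, -0.12, 0]], [[-0.9, -4.4, -2], [-0.021, -0.12, 0]], [[-0.9, -4.1, -2], [-0.021, -0.12, 0]], [[0, 0, 0], [0, 0, 0]]]' --grip 8.5

```text
time: 29.7
tool_pos: [0.4254, 0.0264, 0.3374]
tcp_rot: [0.238, 2.715, -0.029]
force: [0.2, 0.4, 0.6]
opening: 0.992
grasp_force: 0.0
```

```bash
python3 - <<'E'
from h import *
s=get_state();p=camera_params('wrist');print(s['q'].round(2),s['tool_pos'],s['tcp_rot'],(-np.array(p['R']).T@np.array(p['t'])).round(3),np.array(p['R'])[2].round(2))
print(proj(p,[[.565,-.051,.02],[.48,-.036,.02],[.65,-.067,.02]]).round())
E
```

```text
[-0.32 -0.29  0.07  1.94  0.19  1.11  1.09] [0.42540528 0.02638263 0.33743548] [ 0.23824906  2.71526226 -0.02933043] [0.305 0.046 0.439] [ 0.63 -0.1  -0.77]
[[235. 166.]
 [230. 105.]
 [239. 214.]]
```

Call:
apply_moves --rows '[[[0, -2, -2], [0, 0, 0]], [[0, -2, -3], [0, 0, 0]], [[0, -1.5, -3], [0, 0, 0]], [[0, 0, -3], [0, 0, 0]], [[0, 0, -3], [-0.01, -0.06, 0]], [[0, 0, -3], [-0.01, -0.06, 0]], [[0, 0, -2], [-0.01, -0.06, 0]], [[0, 0, 0], [0, 0, 0]], [[0, 0, 0], [0, 0, 0]], [[0, 0, 0], [0, 0, 0]]]'

```text
time: 30.95
tool_pos: [0.4295, -0.0226, 0.1521]
tcp_rot: [0.205, 2.527, -0.039]
force: [0.7, 0.2, -0.1]
opening: 0.994
grasp_force: 0.0
```

```bash
python3 - <<'E'
from h import *
s=get_state();p=camera_params('wrist');W=camera('wrist');print(s['q'].round(2),s['tool_pos'],s['tcp_rot'],(-np.array(p['R']).T@np.array(p['t'])).round(3),np.array(p['R'])[2].round(2),s['force'])
print(proj(p,[[.565,-.051,.02],[.48,-.036,.02],[.65,-.067,.02]]).round());cv2.imwrite('pics/w2.png',W[:,:,::-1])
E
```

```text
[-0.11 -0.22  0.01  2.46  0.41  0.33  0.96] [ 0.42946414 -0.02263916  0.15209874] [ 0.20546529  2.5265109  -0.03860125] [ 0.292 -0.002  0.229] [ 0.77 -0.11 -0.63] [ 0.72447872  0.20374218 -0.14341151]
[[267. 223.]
 [267. 155.]
 [267. 269.]]
```

View pics/w2.png

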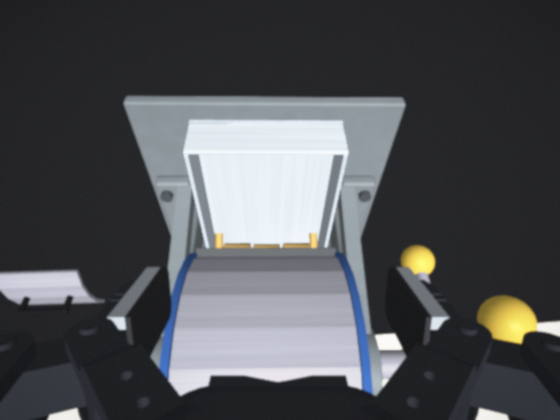

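Wrist view from the near side: a row of three brass slugs shows at (222–310, 243), just beyond the drum's lower edge. I work out where that row and the side-view slugs lie.

```bash
python3 - <<'E'
from h import *
YS=np.array([.176,.984,0]);o=np.array([.565,-.051,0])
loc=lambda X:np.r_[(X-o)@XS,(X-o)@YS,X[2]].round(3)
p=camera_params('wrist')
W=cv2.imread('pics/w2.png');h=cv2.cvtColor(W,cv2.COLOR_BGR2HSV)
sub=h[225:262:2,205:325]
for r in range(234,258,2): print(r,[tuple(int(v) for v in h[r,c]) for c in (219,237,267,297)])
for c in (222,237,267,297,312): print(c,[loc(atz(p,c,243,z)) for z in(.013,.035)])
S=camera('side');q=camera_params('side');hs=cv2.cvtColor(S,cv2.COLOR_RGB2HSV)[245:290,255:340]
m=cv2.inRange(hs,(12,70,60),(28,255,255));n,l,s,c=cv2.connectedComponentsWithStats(m)
for i in range(1,n):
    if s[i,4]>6: u=c[i]+[255,245];print('side',u.round(1),s[i],loc(atz(q,*u,.024)))
E
```

```text
234 [(23, 102, 248), (104, 11, 248), (105, 10, 249), (103, 9, 249)]
236 [(23, 120, 249), (104, 11, 248), (102, 10, 249), (103, 9, 249)]
238 [(23, 120, 249), (104, 11, 248), (102, 10, 249), (103, 9, 249)]
240 [(23, 121, 249), (104, 11, 248), (102, 10, 249), (102, 10, 249)]
242 [(23, 120, 248), (95, 7, 223), (104, 11, 244), (100, 7, 221)]
244 [(23, 120, 248), (19, 92, 167), (19, 39, 177), (19, 106, 168)]
246 [(22, 122, 244), (20, 121, 181), (19, 122, 172), (19, 121, 184)]
248 [(18, 86, 178), (17, 48, 138), (19, 46, 134), (17, 39, 132)]
250 [(96, 10, 123), (108, 10, 123), (100, 12, 123), (105, 13, 122)]
252 [(100, 12, 124), (111, 14, 124), (105, 12, 123), (105, 13, 122)]
254 [(99, 15, 123), (107, 15, 123), (101, 17, 122), (103, 15, 121)]
256 [(110, 14, 113), (115, 14, 113), (111, 16, 111), (111, 17, 108)]
222 [array([ 0.043, -0.048,  0.013]), array([ 0.01 , -0.043,  0.035])]
237 [array([ 0.043, -0.032,  0.013]), array([ 0.01 , -0.029,  0.035])]
267 [array([ 0.043, -0.001,  0.013]), array([ 0.01 , -0.001,  0.035])]
297 [array([0.043, 0.031, 0.013]), array([0.011, 0.028, 0.035])]
312 [array([0.044, 0.047, 0.013]), array([0.011, 0.042, 0.035])]
side [296.9 258. ] [ 24   1  37  25 666] [-0.001  0.005  0.024]
side [319.6 264.5] [63 15  4 10 36] [ 0.073 -0.015  0.024]
```

Call:
apply_moves --rows '[[[0, 0, 4], [0.021, 0.12, 0]], [[0, 0, 5], [0.021, 0.12, 0]], [[0, 0, 5], [0.021, 0.12, 0]], [[0, 0, 5], [0.021, 0.12, 0]], [[0, 0, 5], [0.021, 0.12, 0]], [[4, 0, 1], [0, 0, 0.188]], [[4, 0, 0], [0, 0, 0.188]], [[4, -1, 0], [0, 0, 0.188]], [[4, -1, 0], [0, 0, 0.188]], [[4, -1, 0], [0, 0, 0.188]]]'

```text
time: 32.3
tool_pos: [0.6297, -0.0542, 0.3965]
tcp_rot: [1.185, -2.908, -0.032]
force: [0.5, -0.0, -0.0]
opening: 0.996
grasp_force: 0.0
```

```bash
python3 - <<'E'
from h import *
s=get_state();print(s['q'].round(2),s['tool_pos'],s['tcp_rot'])
E
```

```text
[-0.07  0.51  0.29  0.84 -0.16  1.82  2.49] [ 0.62965932 -0.05421002  0.39645758] [ 1.18492396 -2.90840672 -0.03181645]
```

Call:
apply_moves --rows '[[[0, 0, 0], [0, 0, -0.188]], [[0, 0, 0], [0, 0, -0.188]], [[0, 0, 0], [0, 0, -0.188]], [[0, 0, 0], [0, 0, -0.188]], [[0, 0, 0], [0, 0, -0.188]], [[0, 0, 0], [0, 0, -0.188]], [[0, 0, 0], [0, 0, -0.188]], [[0, 0, 0], [0, 0, -0.188]], [[0, 0, 0], [0, 0, -0.188]], [[0, 0, 0], [0, 0, -0.188]]]'

```text
time: 33.55
tool_pos: [0.6284, -0.0541, 0.3965]
tcp_rot: [1.652, 2.653, 0.022]
force: [-0.8, -0.1, 0.2]
opening: 1.001
grasp_force: 0.0
```

Call:
apply_moves --rows '[[[2, -0.5, 0], [0, 0, -0.188]], [[2, -0.5, 0], [0, 0, -0.188]], [[2, -0.5, 0], [0, 0, -0.188]], [[2, -0.5, 0], [0, 0, -0.188]], [[2, -0.5, 0], [0, 0, -0.188]], [[0, 0, 0], [0, 0, -0.188]], [[0, 0, -2], [0, 0, -0.188]], [[0, 0, -2], [0, 0, -0.188]], [[0, 0, -2], [0, 0, -0.188]], [[0, 0, -2], [0, 0, -0.188]]]'

```text
time: 34.8
tool_pos: [0.7256, -0.0786, 0.3132]
tcp_rot: [3.109, 0.238, -0.003]
force: [-0.5, 0.3, 0.4]
opening: 0.993
grasp_force: 0.0
```

```bash
python3 - <<'E'
from h import *
s=get_state();print(s['q'].round(2),s['tool_pos'],s['tcp_rot'])
p=camera_params('wrist');print(proj(p,[[.565+.05*.984,-.051-.05*.176,.02],[.565+.11*.984,-.051-.11*.176,.04]]).round())
E
```

```text
[-0.11  0.76  0.55  0.66 -0.36  1.77 -1.19] [ 0.72560276 -0.07856343  0.31316801] [ 3.10853113e+00  2.38291776e-01 -2.74627334e-03]
[[245. 246.]
 [260. 208.]]
```

Call:
apply_moves --rows '[[[0.5, 0, -2], [0, 0, 0]], [[0.5, 0, -2], [0, 0, 0]], [[0.5, 0, -2], [0, 0, 0]], [[0, 0, -2], [0, 0, 0]], [[0, 0, -2], [0, 0, 0]], [[0, 0, -2], [0, 0, 0]], [[0, 0, -2], [0, 0, 0]], [[0, 0, -2], [0, 0, 0]], [[0, 0, 0], [0, 0, 0]], [[0, 0, 0], [0, 0, 0]]]'

```text
time: 36.05
tool_pos: [0.741, -0.079, 0.1545]
tcp_rot: [3.107, 0.247, -0.001]
force: [0.1, 0.4, -0.2]
opening: 0.995
grasp_force: 0.0
```

```bash
python3 - <<'E'
from h import *
s=get_state();print(s['q'].round(2),s['tool_pos'],s['force'])
W,p=snap('wrist','w3');print(proj(p,[[.565+.05*.984,-.051-.05*.176,.02],[.565+.11*.984,-.051-.11*.176,.04]]).round())
E
```

```text
[-0.17  0.81  0.54  0.98 -0.36  1.43 -1.14] [ 0.74103933 -0.07897001  0.15451398] [ 0.08692101  0.35765261 -0.23245571]
[[230. 332.]
 [251. 284.]]
```

View pics/w3.png

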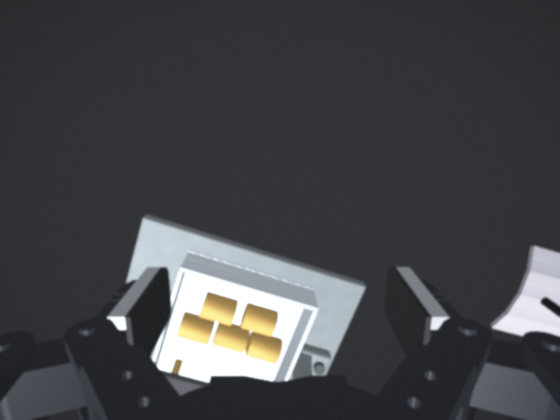

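The wrist view shows all five slugs in the tray, at (218,308), (260,320), (196,328), (231,338) and (264,347). The pawl is home and the arm is clear, so I hand in.

```bash
python3 - <<'E'
from h import *
print(sign_off())
E
```

```text
the job is handed in; nothing more can be done
None
```

I handed the job in: the drum is locked port-down with the pawl home in its notch and all five slugs lie in the tray; the sign-off returned no verdict.

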